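# Find the rocking corner of a weighing slab and shim it

### The arm

A 6-joint arm with a two-finger parallel gripper is mounted at the origin on a cart in front of the work surface, level with it; the furniture and walls round the work are solid. World frame = base frame: x ahead of the robot, y to its left, z up, the work surface at z = 0. Lengths are in m, angles in degrees, forces in N, time in s.
With the tool pointing down it reaches from about 0.325 to 1 m from the base axis. Payload 5.1 kg.
Tool frame: the origin (TCP) lies between the finger pads; the fingertips stand 11 mm ahead of it and the grasp point (between the pads) lies 8 mm behind it; z points along the fingers, y is the line along which they close (so a half turn about z gives the same grasp; the last joint's range is limited). The gripper opens to 85 mm and grips with 20 to 120 N. Pads are 22 mm wide; open, the fingers measure 114 mm over their backs; the gripper's body (76 mm by 85 mm) begins 54 mm behind the grasp point. The pads swing forward as they close: fully open they stand 13 mm farther back than shut.
Start: joints at [-67.815, 7.093, 94.555, -0, 78.352, -4.733], TCP at [0.294, -0.58, 0.242] pointing down, gripper open.
Joint ranges: [-149.61, 149.61], [-58.7, 133.49], [1.44, 155.28], [-77.14, 257.14], [18.33, 153.61], [-166.67, 166.67]. Speed limits (degrees/s): [147.25, 147.25, 180, 180, 180, 180].

### API

Orientations are given as a 3x3 rotation matrix whose columns are the frame's x, y, z axes.
In Python, from workcell import ctrl gives the robot as it stands.
- The arm moves only by the shell command python3 -m jog 'ROWS' [FORCE]. ROWS is JSON, a list of rows, each a list of 3 entries, a list of its own where there are three numbers: the shift along the tool's x, y, z in m, then the turn about the tool's z in rad, then the closure, from 0 (fully open) to 1 (shut). A call has 1 to 8 rows; each row is the pose to reach, as a shift and turn from the pose commanded when the call began, along the tool's axes at that moment; what a row does not reach only later rows make up. A row lasts 1/8 s, in which the tool goes at most 62.5 mm and 10.7 degrees, less where a joint would pass 70% of its speed; a pose out of reach is approached as far as the arm can. A call with a gripper value outside its range is refused whole. The fingers move at their own pace and stop on an object; FORCE is the grip in N (left out, the last holds). Time passes only in rows, so rows that repeat a pose let the fingers close. It gives the time, the measured TCP pose, the force, the opening and the grip force at its end, in the units of the state.
- ctrl.sense(): the state, without advancing time (a new reading comes with each control period).
- ctrl.grab_frame(name): name is "side" or "top"; returns a dict with "color" (480x640x3 uint8, red, green, blue), "range_z" (480x640 float32, m along the optical axis (not along the pixel's ray), 0 where there is no reading), "mtx" (3x3 intrinsics, pixels), "distortion" ([k1, k2, p1, p2, k3] as OpenCV has them; the pictures are not rectified), "view" (4x4, takes a point from world to camera coordinates). Camera axes: x right, y down, z forward; pixel columns grow to the right and rows downward; lengths in m; the calibration is good to about 2 mm. A picture is of the moment at which its call begins.
- ctrl.sign_off(): hands the job in; it is judged then, once.
The state is a dict: "t": time; "joints": joint angles; "qd": joint speeds; "joint_torque": joint torques, N m; "tcp_pos": TCP position; "eef_rot": TCP orientation; "wrist_force": force on the tool from outside, world axes, zero at the start; "wrist_torque": the same for the moment, N m; "gripper_width": finger opening in m; "gripper_force": force on a finger pad.
Only numpy, scipy, OpenCV 4.12 (cv2) and the standard library are available. Lean on these libraries where they do the work, as an engineer would, in place of code of your own. Each camera call takes 0.05 s, during which the arm holds its last target. There are 200 camera calls.

### The job

The stone weighing slab rocks because one of its four feet does not reach the bench. Press down gently on its corners in turn to find the one that gives and push that one right down once, then slide the wedge along the bench in under that corner's foot just until it bears, without jacking the slab up or pushing it more than 4 mm out of its place. Let go of the wedge and press the same corner again to check that the wedge now carries it and the slab stays level; leave the wedge in place and the other things on the bench alone.

Things in the scene. Friction and masses are not known exactly. Their poses are not given: they have to be found in the camera images.
- slab_top (a point): Centre of the top face of a heavy square stone slab (1.7 to 2.4 kg, 160 x 160 x 30 mm, top 42 mm above the bench); x and y along its edges, z up. A press of some 3 N near the loose corner (above or outside its foot) tips it down on its foot, 3 to 10 mm at the slab's corner; let go, it comes back level. The other corners do not give. A small steel disc marks the place above each foot.
- slab: Same slab: origin at bench height under its centre, axes as above. It stands on four round rubber feet, 24 mm across, 12 mm high, their centres 53 mm from the slab's centre along x and along y (27 mm in from the edges). Three carry it level; the fourth, not known which (the slab is turned differently each time), ends 2.5 to 6.5 mm above the bench.
- wedge_tab (a point): Centre of the upright grip tab (20 mm along the wedge, 18 mm across it, top 43 mm above the underside) of a black plastic shim wedge, 102 mm long, 24 mm wide; this point is 30 mm above the underside and 11 mm ahead of the back end. x points along the wedge to its thin front edge, 91 mm ahead; z up.
- wedge_tip (a point): Middle of the wedge's thin front edge, at its flat underside; axes as for the tab. The top slopes up from 1.5 mm here to 9.5 mm at 80 mm back, where the tab's block begins. It meets the short foot once it is 10 to 50 mm past the foot's outer side; pushed on, it jacks or shoves the slab: the sideways force grows by some 8 N within 8 mm.
- bottle: Bystander: white reagent bottle with blue cap, 56 mm across, 112 mm high; origin at the centre of its underside.
- vial: Bystander: small vial with blue cap, 24 mm across, 46 mm high; origin at the centre of its underside.
Mind the look-alikes: they are no part of the job. There is more than one size of the slab; the job needs the larger.

How it is judged:
By the outcome, as a careful person would: the job done as asked, in the order asked, and still so for the second after the job is handed in, with the robot touching nothing.
It also fails if it takes over 72 s, if anything falls off the work surface, if the arm or the gripper's body presses on something with over 40 N, if the wrist force passes 120 N, or if a joint passes its speed limit or range.

## Working session

There is one attempt and no reset: what is moved stays moved. The work goes in short steps, Python scripts to look and compute and a shell command to move; the robot and the scene stay as the last step left them, time stands still between calls to the robot, and variables do not carry over. Pictures are saved under pics/ and viewed, at most 10 in all, crops included, and the job is handed in when it is done.

```bash
ls; mkdir -p pics
cat > h.py <<'E'
import numpy as np,cv2,pickle
from workcell import ctrl
def grab(n):
    f=ctrl.grab_frame(n); pickle.dump(f,open(f'/tmp/{n}.pkl','wb')); return f
def load(n): return pickle.load(open(f'/tmp/{n}.pkl','rb'))
def ray(f,uv):
    u=cv2.undistortPoints(np.float32(uv).reshape(-1,1,2),f['mtx'],np.array(f['distortion'])).reshape(-1,2)
    V=np.array(f['view']);R=V[:3,:3];c=-R.T@V[:3,3]
    return c,(np.c_[u,np.ones(len(u))]@R)
def onplane(f,uv,z):
    c,d=ray(f,uv); return c+d*((z-c[2])/d[:,2])[:,None]
def proj(f,P):
    V=np.array(f['view']);r,_=cv2.Rodrigues(V[:3,:3])
    return cv2.projectPoints(np.float64(P).reshape(-1,1,3),r,V[:3,3],f['mtx'],np.array(f['distortion']))[0].reshape(-1,2)
def cloud(f):
    h,w=f['range_z'].shape;vv,uu=np.mgrid[:h,:w]
    c,d=ray(f,np.c_[uu.ravel(),vv.ravel()])
    return (c+d*f['range_z'].reshape(-1,1)).reshape(h,w,3)
E
python3 - <<'E'
from h import *
for n in('top','side'):
    f=grab(n); cv2.imwrite(f'pics/{n}0.png',f['color'][...,::-1]); V=np.array(f['view']);print(n,-V[:3,:3].T@V[:3,3],f['mtx'][0][0])
s=ctrl.sense();print({k:np.round(v,3).tolist() for k,v in s.items()})
E
```

```text
pics
top [ 0.33705874 -0.05687753  1.1083663 ] 524.7951268223404
side [0.09725539 0.76347315 0.62910476] 594.7449274215893
{'t': 0.1, 'joints': [-67.817, 7.131, 94.628, 0.0, 78.35, -4.732], 'qd': [-0.048, -0.041, -0.131, -0.026, 0.036, -0.093], 'joint_torque': [0.0, -42.493, -36.665, -0.0, 0.004, 0.0], 'tcp_pos': [0.294, -0.579, 0.241], 'eef_rot': [[0.892, 0.453, -0.001], [0.453, -0.892, 0.002], [0.0, -0.002, -1.0]], 'wrist_force': [-0.45, 0.434, 0.86], 'wrist_torque': [0.011, -0.015, -0.034], 'gripper_force': 0.0, 'gripper_width': 0.086}
```

View pics/top0.png

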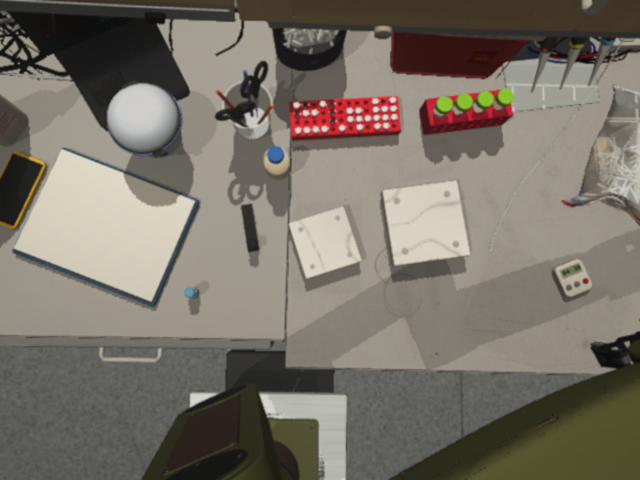

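View pics/side0.png

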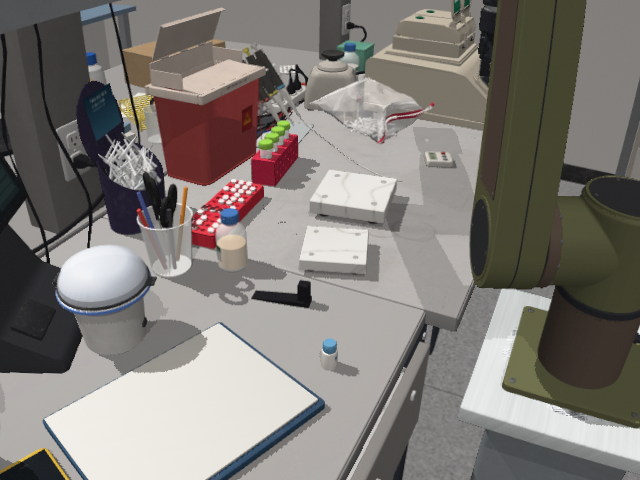

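The top view shows two slabs: a smaller one at (325,242) and a larger one at (427,223). The job needs the larger. The wedge runs from (248,206) to (253,250), and its tab is at the robot end, seen at (308,292) in the side view. The bottle is at (277,160) and the vial at (191,293).

```bash
cat > m.py <<'E'
from h import *
def slab(f,box=(370,170,485,275)):
    x0,y0,x1,y1=box; g=cv2.cvtColor(f['color'],cv2.COLOR_RGB2GRAY)[y0:y1,x0:x1]
    m=cv2.morphologyEx((g>185).astype(np.uint8),cv2.MORPH_CLOSE,np.ones((7,7)))
    c=max(cv2.findContours(m,0,2)[0],key=cv2.contourArea); r=cv2.minAreaRect(cv2.convexHull(c)); P=cv2.boxPoints(r)+[x0,y0]
    return onplane(f,P,.042),P
E
python3 - <<'E'
from m import *
f=load('top')
for b in((370,170,485,275),(285,198,367,285)):
    W,P=slab(f,b);print(P.round(1).tolist());print(W.round(4).tolist(),W.mean(0).round(4),[np.linalg.norm(W[i]-W[i-1]).round(4) for i in range(4)])
    e=W[1]-W[0];print(np.degrees(np.arctan2(e[1],e[0])))
g=cv2.cvtColor(f['color'],cv2.COLOR_RGB2GRAY);m=np.zeros_like(g);m[195:262,232:268]=g[195:262,232:268]<70
c=max(cv2.findContours(m,0,2)[0],key=cv2.contourArea);P=cv2.boxPoints(cv2.minAreaRect(c));print('wedge',P.round(1).tolist(),onplane(f,P,.005).round(4).tolist())
C=cloud(f);w=C[m>0];print(w[:,2].min(),w[:,2].max());t=w[w[:,2]>.03];print('tab',len(t),t.mean(0),t.min(0),t.max(0))
s=load('side');C=cloud(s);g=cv2.cvtColor(s['color'],cv2.COLOR_RGB2GRAY);mm=np.zeros_like(g);mm[275:312,240:318]=g[275:312,240:318]<60
c=max(cv2.findContours(mm,0,2)[0],key=cv2.contourArea).reshape(-1,2)
for p in(c[c[:,0].argmin()],c[c[:,0].argmax()],c[c[:,1].argmin()]):print(p,onplane(s,[p],0.0).round(4),onplane(s,[p],.043).round(4))
a=cv2.resize(f['color'][165:280,230:480],None,fx=3.2,fy=3.2,interpolation=2);cv2.imwrite('pics/c1.png',a[...,::-1])
E
```

```text
[[382.7, 190.2], [457.9, 178.9], [469.1, 253.8], [394.0, 265.1]]
[[0.5703, -0.2259, 0.042], [0.5987, -0.3832, 0.042], [0.4421, -0.4042, 0.042], [0.415, -0.2497, 0.042]] [ 0.5065 -0.3158  0.042 ] [np.float64(0.1571), np.float64(0.1598), np.float64(0.158), np.float64(0.1568)]
-79.77026878035159
[[288.5, 222.8], [343.1, 205.3], [360.6, 260.0], [306.1, 277.5]]
[[0.4965, -0.0322, 0.042], [0.5362, -0.1438, 0.042], [0.4237, -0.1815, 0.042], [0.3854, -0.071, 0.042]] [ 0.4604 -0.1071  0.042 ] [np.float64(0.1177), np.float64(0.1185), np.float64(0.1186), np.float64(0.1169)]
-70.42187800615955
wedge [[240.39999389648438, 205.60000610351562], [251.0, 203.8000030517578], [258.6000061035156, 249.6999969482422], [248.10000610351562, 251.5]] [[0.5362, 0.0716, 0.005], [0.5406, 0.0495, 0.005], [0.4431, 0.0297, 0.005], [0.4388, 0.0516, 0.005]]
-0.005025347804106239 1.1083663021150727
tab 95 [0.4454198  0.03751967 0.08613112] [ 0.33705874 -0.05687753  0.0319861 ] [0.46127108 0.05121479 1.1083663 ]
[252 297] [[0.5392 0.0696 0.    ]] [[0.509 0.117 0.043]]
[311 300] [[0.444  0.0321 0.    ]] [[0.4203 0.0821 0.043 ]]
[300 281] [[ 0.4858 -0.0092  0.    ]] [[0.4592 0.0436 0.043 ]]
```

View pics/c1.png

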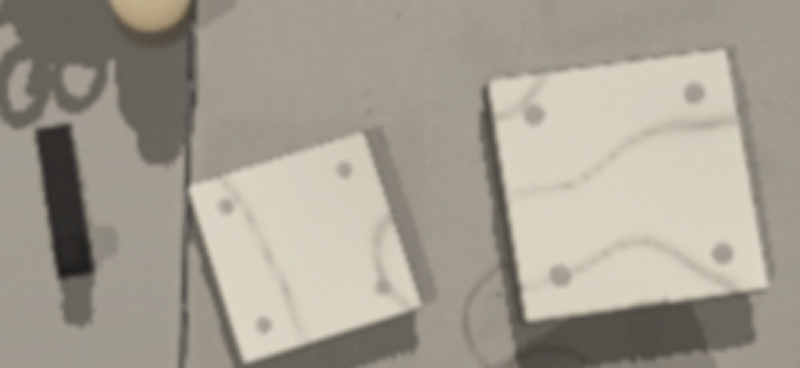

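The crop shows the larger slab at right, about 158 mm square. Its steel discs are at crop (535,114), (694,93), (723,253) and (560,275). The left slab measures about 118 mm, so it is the look-alike. The wedge is the black bar from crop (55,128) to (75,275), with the tab at the bottom end.

```bash
cat >> h.py <<'E'
def shift(p,yaw=None,tcp=None):
    s=ctrl.sense();R=np.array(s['eef_rot']);d=R.T@(np.array(p)-np.array(s['tcp_pos'] if tcp is None else tcp))
    y0=np.arctan2(R[1,0],R[0,0]); t=0 if yaw is None else -(np.radians(yaw)-y0)
    return d.round(4).tolist(),round(float(t),3)
E
python3 - <<'E'
from h import *
f=load('top');uv=np.array([(535,114),(694,93),(723,253),(560,275)])/3.2+[230,165]-.35
D=onplane(f,uv,.042);print(D.round(4),D.mean(0));x=(D[0]-D[3]+D[1]-D[2])/2;y=(D[0]-D[1]+D[3]-D[2])/2
print(np.linalg.norm(x),np.linalg.norm(y),np.degrees(np.arctan2(x[1],x[0])),np.degrees(np.arctan2(-y[0],y[1])))
th=np.radians(9.5);R=np.array([[np.cos(th),-np.sin(th)],[np.sin(th),np.cos(th)]]);c=D.mean(0)[:2]
for q in((-1,-1),(1,-1),(1,1),(-1,1)):
    p=c+R@(np.array(q)*.062);print(q,p.round(4),shift([*p,.075],9.5))
E
```

```text
[[ 0.5498 -0.2554  0.042 ]
 [ 0.5665 -0.3591  0.042 ]
 [ 0.4623 -0.3767  0.042 ]
 [ 0.4453 -0.2717  0.042 ]] [ 0.50598413 -0.31571924  0.042     ]
0.10572310066795425 0.10570322163255474 9.196437454348539 9.161346734557844
(-1, -1) [ 0.4551 -0.3871] ([0.2305, -0.098, 0.1664], 0.304)
(1, -1) [ 0.5774 -0.3666] ([0.3488, -0.0609, 0.1663], 0.304)
(1, 1) [ 0.5569 -0.2443] ([0.3859, -0.1792, 0.1665], 0.304)
(-1, 1) [ 0.4346 -0.2648] ([0.2676, -0.2163, 0.1666], 0.304)
```

```bash
python3 -m jog '[[[0.04,-0.017,0.02],0.1,1],[[0.09,-0.038,0.05],0.2,1],[[0.14,-0.06,0.09],0.308,1],[[0.19,-0.08,0.13],0.308,1],[[0.22,-0.093,0.155],0.308,1],[[0.2305,-0.098,0.166],0.308,1],[[0.2305,-0.098,0.166],0.308,1],[[0.2305,-0.098,0.166],0.308,1]]' 40; python3 -c "
from h import *
print(shift([.4551,-.3871,.055],9.2))"
```

```text
t: 1.1
tcp_pos: [0.4555, -0.3896, 0.0778]
eef_rot: [[0.987, 0.16, 0.002], [0.16, -0.987, -0.002], [0.001, 0.002, -1.0]]
wrist_force: [0.8, -0.9, 0.3]
gripper_width: 0.0
gripper_force: 0.0
([-0.0, -0.0026, 0.0228], 0.0)
```

```bash
python3 -m jog '[[[0,0,0.01],0,1],[[0,0,0.018],0,1],[[0,0,0.02],0,1],[[0,0,0.0215],0,1],[[0,0,0.023],0,1],[[0,0,0.0235],0,1],[[0,0,0.0235],0,1]]'
```

```text
t: 1.98
tcp_pos: [0.4555, -0.3879, 0.0531]
eef_rot: [[0.987, 0.161, 0.0], [0.161, -0.987, -0.0], [0.0, 0.0, -1.0]]
wrist_force: [-0.6, 0.5, 1.4]
gripper_width: -0.0002
gripper_force: 0.4
```

```bash
python3 -m jog '[[[0,0,0.0007],0,1],[[0,0,0.0014],0,1],[[0,0,0.0015],0,1]]'
```

```text
t: 2.35
tcp_pos: [0.4558, -0.3881, 0.053]
eef_rot: [[0.987, 0.161, 0.0], [0.161, -0.987, -0.0], [0.0, 0.0, -1.0]]
wrist_force: [-2.6, 2.2, 9.3]
gripper_width: -0.0002
gripper_force: 4.5
```

Corner (-,-) holds: 9 N and no movement. On to the next one.

```bash
python3 -m jog '[[[0,0,-0.008],0,1],[[0.04,0,-0.012],0,1],[[0.085,0,-0.012],0,1],[[0.124,0,-0.012],0,1],[[0.124,0,-0.007],0,1],[[0.124,0,-0.003],0,1],[[0.124,0,-0.001],0,1],[[0.124,0,-0.0005],0,1]]'; python3 -m jog '[[[0,0,0],0,1],[[0,0,0],0,1]]'
```

```text
t: 3.35
tcp_pos: [0.5769, -0.368, 0.0519]
eef_rot: [[0.987, 0.16, -0.0], [0.16, -0.987, 0.001], [-0.0, -0.001, -1.0]]
wrist_force: [-0.5, 0.7, 1.5]
gripper_width: 0.0001
gripper_force: 0.7
t: 3.6
tcp_pos: [0.5774, -0.3681, 0.052]
eef_rot: [[0.987, 0.161, -0.0], [0.161, -0.987, -0.0], [-0.0, 0.0, -1.0]]
wrist_force: [-0.8, 0.2, 2.4]
gripper_width: -0.0002
gripper_force: 0.7
```

```bash
python3 -m jog '[[[0,0,0.0008],0,1],[[0,0,0.0015],0,1],[[0,0,0.0015],0,1]]'
```

```text
t: 3.98
tcp_pos: [0.578, -0.3683, 0.0507]
eef_rot: [[0.987, 0.161, 0.001], [0.161, -0.987, -0.001], [0.001, 0.001, -1.0]]
wrist_force: [-0.6, -0.4, 1.9]
gripper_width: 0.0006
gripper_force: 1.1
```

Corner (+,-) gives: it moved down at about 2 N. I'll push it right down.

```bash
python3 -m jog '[[[0,0,0.001],0,1],[[0,0,0.002],0,1],[[0,0,0.0025],0,1],[[0,0,0.0025],0,1]]';python3 -m jog '[[[0,0,0.0007],0,1],[[0,0,0.0015],0,1],[[0,0,0.0015],0,1]]'
```

```text
t: 4.47
tcp_pos: [0.5783, -0.3681, 0.0482]
eef_rot: [[0.987, 0.161, 0.001], [0.161, -0.987, -0.001], [0.001, 0.001, -1.0]]
wrist_force: [2.1, -1.4, 3.3]
gripper_width: -0.0
gripper_force: 1.8
t: 4.85
tcp_pos: [0.5785, -0.3681, 0.0475]
eef_rot: [[0.987, 0.161, 0.001], [0.161, -0.987, -0.001], [0.001, 0.001, -1.0]]
wrist_force: [2.3, -1.7, 7.3]
gripper_width: 0.0003
gripper_force: 3.5
```

```bash
python3 -m jog '[[[0,0,0.0007],0,1],[[0,0,0.0012],0,1],[[0,0,0.0012],0,1]]'
```

```text
t: 5.22
tcp_pos: [0.5786, -0.3682, 0.0474]
eef_rot: [[0.987, 0.161, 0.001], [0.161, -0.987, -0.001], [0.001, 0.001, -1.0]]
wrist_force: [0.6, 0.1, 10.8]
gripper_width: 0.0005
gripper_force: 5.5
```

```bash
python3 -m jog '[[[0,0,-0.004],0,1],[[0,0,-0.01],0,1],[[0,0,-0.03],0,1],[[0,0,-0.07],0,1],[[0,0,-0.1],0,1]]'
python3 - <<'E'
from h import *
f=load('top');th=np.radians(9.2);R=np.array([[np.cos(th),-np.sin(th)],[np.sin(th),np.cos(th)]]);c=np.array([.506,-.316])
a=cv2.resize(f['color'][80:300,400:600],None,fx=2.7,fy=2.7,interpolation=2)
for y in(-.121,-.178):
    p=c+R@[.053,y];print(p,proj(f,[*p,0]));q=(proj(f,[*p,0])[0]-[400,80])*2.7;cv2.circle(a,tuple(int(v) for v in q),4,(255,0,0),-1)
C=cloud(f)
for u,v in((505,200),(503,205),(494,235),(530,170)):
    print((u,v),C[v-3:v+4,u-4:u+5].reshape(-1,3).mean(0).round(3),C[v-3:v+4,u-4:u+5,2].max().round(4))
print('rack',C[125:135,440:500].reshape(-1,3).max(0),onplane(f,[(426,135),(510,118)],0.0))
cv2.imwrite('pics/c2.png',a[...,::-1])
E
```

```text
t: 5.85
tcp_pos: [0.5778, -0.3677, 0.1472]
eef_rot: [[0.987, 0.161, 0.0], [0.161, -0.987, -0.0], [0.0, 0.0, -1.0]]
wrist_force: [0.6, -0.0, 0.1]
gripper_width: 0.0004
gripper_force: 0.0
[ 0.57766385 -0.42696979] [[472.29393027 193.45519951]]
[ 0.58677707 -0.48323655] [[498.14179339 190.0147377 ]]
(505, 200) [ 0.565 -0.498 -0.001] 0.0069
(503, 205) [ 0.554 -0.493 -0.   ] 0.0087
(494, 235) [ 0.488 -0.472  0.001] 0.0085
(530, 170) [ 0.633 -0.553  0.001] 0.0072
rack [ 0.7327052  -0.05687753  1.1083663 ] [[ 0.70552538 -0.32697275  0.        ]
 [ 0.74944434 -0.51272942  0.        ]]
```

View pics/c2.png

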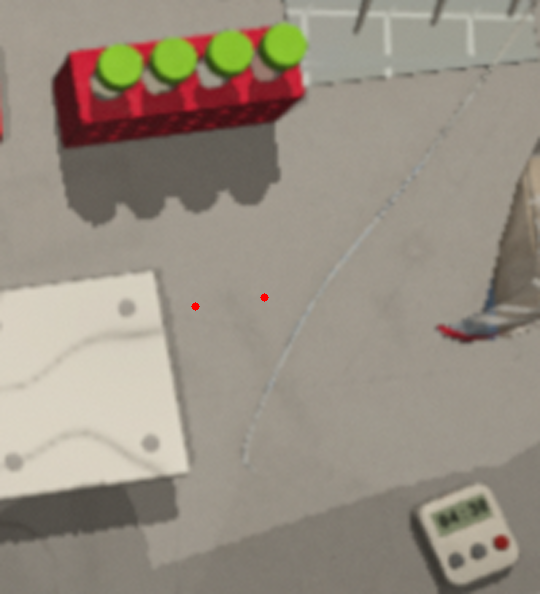

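The crop shows the planned tab positions at (195,306) and (265,297). They are clear of the cord at about (300,320) and of the tube rack above, so the wedge can come in from the right (heading about 99°). Next, the wedge grasp.

```bash
python3 -c "
from h import *
print(shift([.451,.043,.10],11.6))"
```

```text
([-0.0589, -0.4258, 0.0472], -0.041)
```

```bash
python3 -m jog '[[[-0.007,-0.05,0],-0.02,1],[[-0.015,-0.11,0],-0.041,1],[[-0.023,-0.17,0],-0.041,0.5],[[-0.031,-0.23,0],-0.041,0],[[-0.04,-0.29,0],-0.041,0],[[-0.049,-0.35,0.01],-0.041,0],[[-0.056,-0.405,0.03],-0.041,0],[[-0.059,-0.426,0.047],-0.041,0]]'; python3 -m jog '[[[0,0,0.01],0,0],[[0,0,0.01],0,0],[[0,0,0.01],0,0]]'; python3 -c "
from h import *
f=grab('side');cv2.imwrite('pics/s1.png',f['color'][180:380,180:400,::-1].repeat(3,0).repeat(3,1))
print(shift([.451,.043,.025],11.6))"
```

```text
t: 6.85
tcp_pos: [0.4493, 0.0454, 0.0979]
eef_rot: [[0.979, 0.204, -0.001], [0.204, -0.979, 0.0], [-0.0, -0.001, -1.0]]
wrist_force: [-0.3, 0.7, 0.2]
gripper_width: 0.0852
gripper_force: 0.0
t: 7.22
tcp_pos: [0.4518, 0.0421, 0.0889]
eef_rot: [[0.98, 0.2, 0.001], [0.2, -0.98, -0.0], [0.001, 0.0, -1.0]]
wrist_force: [0.5, 1.1, -0.9]
gripper_width: 0.0856
gripper_force: 0.0
([-0.0008, -0.001, 0.064], -0.001)
```

View pics/s1.png

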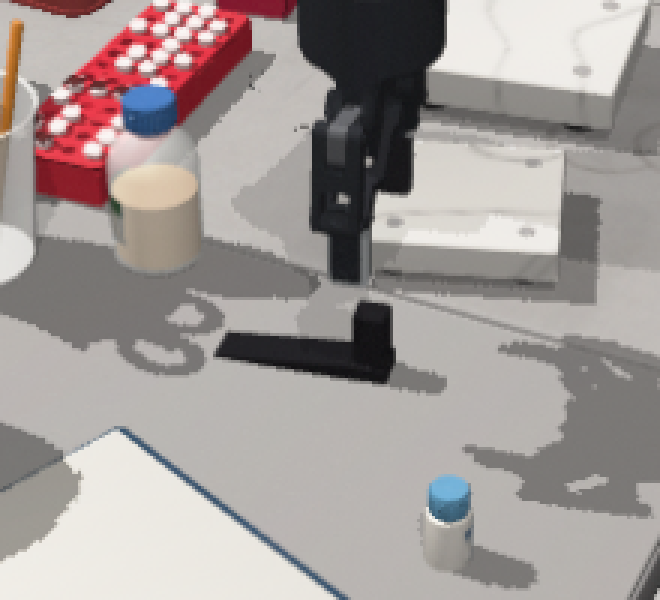

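The wedge tab is at crop (373,330), below the open fingers around (350,260). Lowering and gripping.

```bash
python3 -m jog '[[[-0.001,-0.001,0.03],0,0],[[-0.001,-0.001,0.055],0,0],[[-0.001,-0.001,0.064],0,0],[[-0.001,-0.001,0.064],0,0.5],[[-0.001,-0.001,0.064],0,1],[[-0.001,-0.001,0.064],0,1],[[-0.001,-0.001,0.064],0,1],[[-0.001,-0.001,0.064],0,1]]' 50; python3 -m jog '[[[0,0,0],0,1],[[0,0,0],0,1]]'
```

```text
t: 8.28
tcp_pos: [0.4505, 0.0439, 0.025]
eef_rot: [[0.979, 0.202, 0.002], [0.202, -0.979, -0.0], [0.002, 0.0, -1.0]]
wrist_force: [-1.1, -0.3, 4.1]
gripper_width: 0.0174
gripper_force: 49.5
t: 8.52
tcp_pos: [0.4505, 0.0439, 0.025]
eef_rot: [[0.979, 0.201, 0.001], [0.201, -0.979, -0.0], [0.001, 0.0, -1.0]]
wrist_force: [-1.4, 0.0, 5.6]
gripper_width: 0.0175
gripper_force: 49.7
```

```bash
python3 -m jog '[[[0,0,-0.02],0,1],[[0,0,-0.06],0,1],[[0.003,0.05,-0.08],-0.17,1],[[0.006,0.11,-0.08],-0.35,1],[[0.009,0.17,-0.08],-0.53,1],[[0.012,0.23,-0.08],-0.71,1],[[0.014,0.29,-0.08],-0.89,1],[[0.017,0.35,-0.08],-1.07,1]]'; python3 -c "
from h import *
print(shift([.587,-.485,.105],99.2))"
```

```text
t: 9.52
tcp_pos: [0.5362, -0.2957, 0.1032]
eef_rot: [[0.291, 0.957, -0.001], [0.957, -0.291, 0.001], [0.001, -0.001, -1.0]]
wrist_force: [1.3, 0.5, -0.1]
gripper_width: 0.0173
gripper_force: 49.1
([-0.1663, 0.1037, -0.002], -0.456)
```

```bash
python3 -m jog '[[[-0.045,0.028,0],-0.16,1],[[-0.09,0.056,0],-0.32,1],[[-0.135,0.084,0],-0.456,1],[[-0.166,0.104,0],-0.456,1],[[-0.166,0.104,0],-0.456,1],[[-0.166,0.104,0],-0.456,1]]'
python3 - <<'E'
from m import *
f=grab('top');W,P=slab(f);print(W.mean(0),P.round(1).tolist())
g=f['color'];cv2.imwrite('pics/t2.png',cv2.resize(g[130:300,370:570],None,fx=3.4,fy=3.4,interpolation=2)[...,::-1])
print(shift([.5866,-.482,.03],99.2))
E
```

```text
t: 10.28
tcp_pos: [0.5859, -0.4824, 0.1028]
eef_rot: [[-0.154, 0.988, -0.002], [0.988, 0.154, 0.002], [0.002, -0.001, -1.0]]
wrist_force: [0.3, 0.8, -0.8]
gripper_width: 0.0173
gripper_force: 49.0
[ 0.50822315 -0.31444764  0.042     ] [[382.3, 189.4], [457.0, 178.2], [468.2, 253.0], [393.5, 264.2]]
([-0.0001, 0.0006, 0.0731], -0.005)
```

View pics/t2.png

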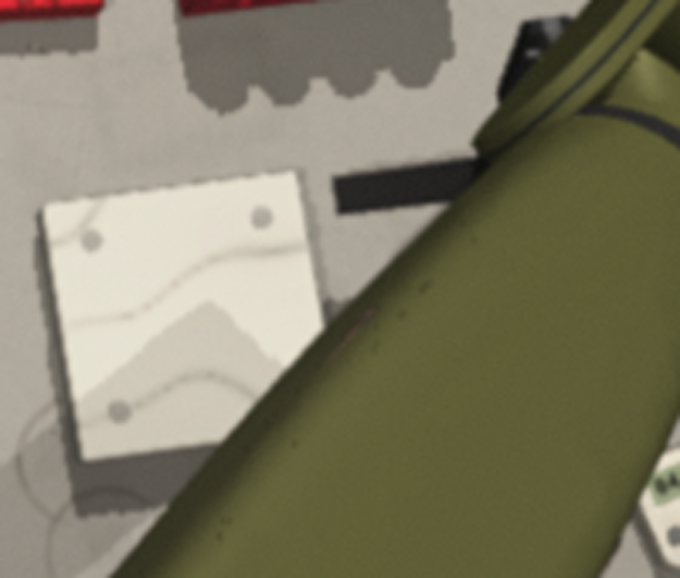

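The wedge is held level with its tip edge at crop (333-340,180-213), just right of the loose-corner disc at (262,217). I'll compute its offset in the slab frame.

Run:
```python
from h import *
f=load('top');k=lambda p:np.array(p)/3.4+[370,130]-.35
z=.0785
T=onplane(f,k([(333,180),(340,213)]),z);D=onplane(f,k([(262,217),(91,240),(119,411)]),.042)
S=onplane(f,k([(468,160)]),.082)
x=D[1]-D[2];th=np.arctan2(x[1],x[0]);R=np.array([[np.cos(th),-np.sin(th)],[np.sin(th),np.cos(th)]])
c=(D[0]+D[2])[:2]/2;print('slab',c,np.degrees(th));s=ctrl.sense();p=np.array(s['tcp_pos'][:2])
t=T.mean(0)[:2];print('tip',t,'tcp->tip',np.linalg.norm(t-p),'width',np.linalg.norm(T[0]-T[1]),'heading',np.degrees(np.arctan2(*(t-p)[::-1])))
print('tip slab',R.T@(t-c),'tcp slab',R.T@(p-c))
```

```text
slab [ 0.50625437 -0.31558048] 9.308235733462388
tip [ 0.57277598 -0.3935309 ] tcp->tip 0.08952672711030517 width 0.020216554581237504 heading 98.55256632347198
tip slab [ 0.05303754 -0.08768359] tcp slab [ 0.05185681 -0.17720253]
```

```bash
python3 -m jog '[[[0,0,0.03],0,1],[[0,0,0.055],0,1],[[0,0,0.068],0,1],[[0,0,0.074],0,1],[[0,0,0.075],0,1],[[0,0,0.076],0,1],[[0,0,0.076],0,1]]'
```

```text
t: 11.2
tcp_pos: [0.5869, -0.4839, 0.0291]
eef_rot: [[-0.154, 0.988, 0.001], [0.988, 0.154, -0.001], [-0.001, 0.001, -1.0]]
wrist_force: [0.7, 0.2, -0.1]
gripper_width: 0.0169
gripper_force: 49.0
```

```bash
python3 -m jog '[[[0,0,0.002],0,1],[[0,0,0.004],0,1],[[0,0,0.004],0,1]]'
```

```text
t: 11.58
tcp_pos: [0.5867, -0.4837, 0.0251]
eef_rot: [[-0.154, 0.988, 0.0], [0.988, 0.154, -0.0], [-0.001, 0.0, -1.0]]
wrist_force: [-1.2, 0.6, 4.3]
gripper_width: 0.0175
gripper_force: 49.6
```

```bash
python3 -m jog '[[[0.005,0,-0.0004],0,1],[[0.011,0,-0.0004],0,1],[[0.018,0,-0.0004],0,1],[[0.025,0,-0.0004],0,1],[[0.031,0,-0.0004],0,1],[[0.036,0,-0.0004],0,1],[[0.04,0,-0.0004],0,1],[[0.04,0,-0.0004],0,1]]';  python3 -m jog '[[[0.002,0,0],0,1],[[0.004,0,0],0,1],[[0.006,0,0],0,1],[[0.006,0,0],0,1]]'
```

```text
t: 12.58
tcp_pos: [0.5806, -0.4436, 0.0251]
eef_rot: [[-0.154, 0.988, 0.0], [0.988, 0.154, -0.0], [-0.0, 0.0, -1.0]]
wrist_force: [0.6, -1.4, 6.5]
gripper_width: 0.0171
gripper_force: 50.0
t: 13.08
tcp_pos: [0.5797, -0.4381, 0.0251]
eef_rot: [[-0.154, 0.988, 0.001], [0.988, 0.154, -0.001], [-0.001, 0.001, -1.0]]
wrist_force: [0.3, -2.8, 4.6]
gripper_width: 0.017
gripper_force: 50.0
```

```bash
for i in 1; do python3 -m jog '[[[0.002,0,-0.0003],0,1],[[0.003,0,-0.0003],0,1],[[0.003,0,-0.0003],0,1]]'; done; python3 -m jog '[[[0.0015,0,0],0,1],[[0.002,0,0],0,1],[[0.002,0,0],0,1]]'
```

```text
t: 13.45
tcp_pos: [0.5791, -0.435, 0.0251]
eef_rot: [[-0.154, 0.988, 0.0], [0.988, 0.154, -0.0], [-0.0, 0.0, -1.0]]
wrist_force: [-1.0, -2.5, 6.4]
gripper_width: 0.0176
gripper_force: 49.9
t: 13.82
tcp_pos: [0.5788, -0.4331, 0.0251]
eef_rot: [[-0.154, 0.988, 0.0], [0.988, 0.154, -0.0], [-0.001, 0.0, -1.0]]
wrist_force: [0.7, -3.3, 5.0]
gripper_width: 0.017
gripper_force: 49.9
```

```bash
python3 -m jog '[[[0.001,0,0],0,1],[[0.002,0,0],0,1],[[0.002,0,0],0,1]]'
```

```text
t: 14.2
tcp_pos: [0.5784, -0.4311, 0.0251]
eef_rot: [[-0.154, 0.988, 0.0], [0.988, 0.154, -0.0], [-0.0, 0.0, -1.0]]
wrist_force: [0.1, -2.7, 5.7]
gripper_width: 0.0172
gripper_force: 49.9
```

```bash
python3 -m jog '[[[0.001,0,0],0,1],[[0.002,0,0],0,1],[[0.002,0,0],0,1]]'
```

```text
t: 14.58
tcp_pos: [0.5782, -0.4291, 0.0251]
eef_rot: [[-0.154, 0.988, 0.0], [0.988, 0.154, -0.0], [-0.001, 0.0, -1.0]]
wrist_force: [0.9, -3.3, 5.7]
gripper_width: 0.0175
gripper_force: 49.9
```

```bash
python3 -m jog '[[[0.001,0,0],0,1],[[0.002,0,0],0,1],[[0.002,0,0],0,1]]'
```

```text
t: 14.95
tcp_pos: [0.5778, -0.4272, 0.0251]
eef_rot: [[-0.154, 0.988, 0.0], [0.988, 0.154, -0.0], [-0.001, 0.0, -1.0]]
wrist_force: [0.2, -2.8, 5.1]
gripper_width: 0.0171
gripper_force: 49.9
```

```bash
python3 -m jog '[[[0.001,0,0],0,1],[[0.0015,0,0],0,1],[[0.0015,0,0],0,1]]'
```

```text
t: 15.32
tcp_pos: [0.5776, -0.4257, 0.0251]
eef_rot: [[-0.154, 0.988, 0.0], [0.988, 0.154, -0.0], [-0.001, 0.0, -1.0]]
wrist_force: [0.5, -2.2, 5.8]
gripper_width: 0.0174
gripper_force: 49.9
```

```bash
python3 -m jog '[[[0.001,0,0],0,1],[[0.0015,0,0],0,1],[[0.0015,0,0],0,1]]'
```

```text
t: 15.7
tcp_pos: [0.5774, -0.4243, 0.0251]
eef_rot: [[-0.154, 0.988, 0.0], [0.988, 0.154, -0.001], [-0.001, 0.0, -1.0]]
wrist_force: [0.7, -2.0, 5.5]
gripper_width: 0.0172
gripper_force: 49.9
```

```bash
python3 -m jog '[[[0.001,0,0],0,1],[[0.0015,0,0],0,1],[[0.0015,0,0],0,1]]'
```

```text
t: 16.08
tcp_pos: [0.5772, -0.4228, 0.0251]
eef_rot: [[-0.154, 0.988, 0.0], [0.988, 0.154, -0.0], [-0.001, 0.0, -1.0]]
wrist_force: [0.5, -3.0, 6.1]
gripper_width: 0.0176
gripper_force: 49.9
```

```bash
python3 -m jog '[[[0.001,0,0],0,1],[[0.0015,0,0],0,1],[[0.0015,0,0],0,1]]'
```

```text
t: 16.45
tcp_pos: [0.5769, -0.4213, 0.0251]
eef_rot: [[-0.154, 0.988, 0.0], [0.988, 0.154, -0.001], [-0.001, 0.0, -1.0]]
wrist_force: [1.1, -3.8, 5.3]
gripper_width: 0.0171
gripper_force: 49.9
```

```bash
python3 -m jog '[[[0.001,0,0],0,1],[[0.001,0,0],0,1],[[0.001,0,0],0,1]]'
```

```text
t: 16.82
tcp_pos: [0.5768, -0.4203, 0.0251]
eef_rot: [[-0.154, 0.988, 0.0], [0.988, 0.154, -0.001], [-0.001, 0.0, -1.0]]
wrist_force: [0.1, -4.9, 4.7]
gripper_width: 0.0173
gripper_force: 49.9
```

```bash
python3 -m jog '[[[0.001,0,0],0,1],[[0.001,0,0],0,1],[[0.001,0,0],0,1]]'
```

```text
t: 17.2
tcp_pos: [0.5766, -0.4195, 0.0251]
eef_rot: [[-0.154, 0.988, 0.001], [0.988, 0.154, -0.001], [-0.001, 0.0, -1.0]]
wrist_force: [0.8, -5.0, 4.5]
gripper_width: 0.0172
gripper_force: 49.9
```

The sideways force has risen about 2.3 N over the steady drag, so the wedge bears. I'll let go and back off upward.

```bash
python3 -m jog '[[[0,0,-0.0005],0,1],[[0,0,-0.0005],0,0.6],[[0,0,-0.0005],0,0.4],[[0,0,-0.0005],0,0.3],[[0,0,-0.0005],0,0.3],[[0,0,-0.02],0,0.3],[[0,0,-0.06],0,0.3],[[0,0,-0.09],0,0.3]]'; python3 -c "
from m import *
f=grab('side');cv2.imwrite('pics/s2.png',f['color'][140:240,280:440,::-1].repeat(5,0).repeat(5,1))
f=grab('top');W,P=slab(f);print(P.round(1).tolist())
th=np.radians(9.25);R=np.array([[np.cos(th),-np.sin(th)],[np.sin(th),np.cos(th)]]);p=np.array([.506,-.3157])+R@[.062,-.062]
print(p,shift([*p,.075],9.2))"
```

```text
t: 18.2
tcp_pos: [0.5772, -0.4198, 0.1185]
eef_rot: [[-0.154, 0.988, 0.002], [0.988, 0.154, -0.002], [-0.002, 0.002, -1.0]]
wrist_force: [0.3, -0.2, 0.5]
gripper_width: 0.0603
gripper_force: 0.0
[[382.1, 189.4], [456.1, 178.1], [467.6, 252.6], [393.6, 264.0]]
[ 0.57715981 -0.36692774] ([0.0546, 0.006, 0.0469], 1.565)
```

View pics/s2.png

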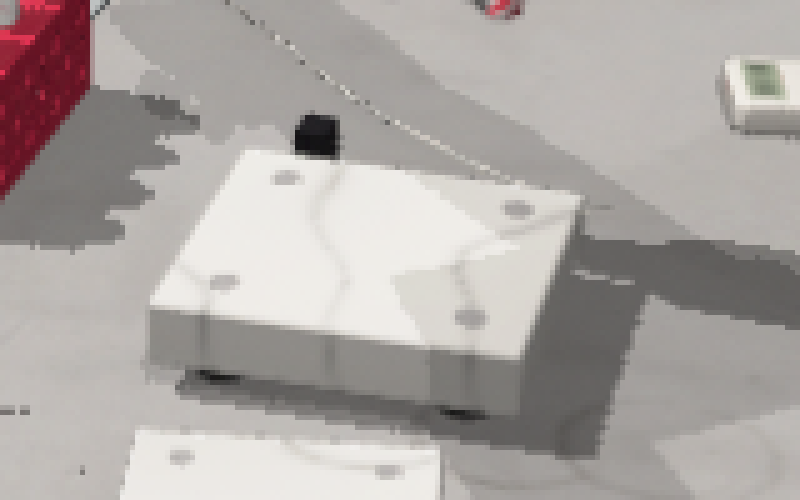

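The wedge tab stands at crop (317,135) behind the slab, beside the far-right corner. The slab has not visibly moved. Now the check press on the same corner.

```bash
python3 -m jog '[[[0.03,0.003,0],0,1],[[0.055,0.006,0],0,1],[[0.055,0.006,0.02],0,1],[[0.055,0.006,0.04],0,1],[[0.055,0.006,0.055],0,1],[[0.055,0.006,0.06],0,1],[[0.055,0.006,0.06],0,1]]'
```

```text
t: 19.18
tcp_pos: [0.5738, -0.3643, 0.0542]
eef_rot: [[-0.153, 0.988, -0.0], [0.988, 0.153, 0.0], [0.0, -0.0, -1.0]]
wrist_force: [-0.7, -0.4, 0.2]
gripper_width: -0.0001
gripper_force: 0.0
```

```bash
python3 -m jog '[[[0,0,0.0007],0,1],[[0,0,0.0014],0,1],[[0,0,0.002],0,1],[[0,0,0.002],0,1]]'; python3 -m jog '[[[0,0,0.0005],0,1],[[0,0,0.0008],0,1],[[0,0,0.0008],0,1]]'
```

```text
t: 19.68
tcp_pos: [0.5741, -0.364, 0.0531]
eef_rot: [[-0.154, 0.988, 0.0], [0.988, 0.154, -0.0], [-0.0, 0.0, -1.0]]
wrist_force: [0.9, 0.0, -0.2]
gripper_width: 0.0
gripper_force: 0.3
t: 20.05
tcp_pos: [0.5742, -0.3641, 0.0529]
eef_rot: [[-0.154, 0.988, 0.0], [0.988, 0.154, -0.0], [-0.0, 0.0, -1.0]]
wrist_force: [-0.9, 0.0, 5.0]
gripper_width: 0.0001
gripper_force: 2.6
```

```bash
python3 -m jog '[[[0,0,0.0004],0,1],[[0,0,0.0008],0,1],[[0,0,0.0008],0,1]]'
```

```text
t: 20.42
tcp_pos: [0.5742, -0.3641, 0.0529]
eef_rot: [[-0.154, 0.988, 0.0], [0.988, 0.154, -0.0], [-0.0, 0.0, -1.0]]
wrist_force: [-3.6, 1.8, 8.1]
gripper_width: 0.0004
gripper_force: 4.1
```

The corner now holds at 8 N without moving (TCP z 0.0529, level). Backing away and taking a last look.

```bash
python3 -m jog '[[[0,0,-0.003],0,1],[[0,0,-0.015],0,1],[[0,0,-0.05],0,1],[[0,0,-0.1],0,1],[[-0.04,0,-0.13],0,1],[[-0.08,0,-0.15],0,1],[[-0.08,0,-0.15],0,1],[[-0.08,0,-0.15],0,1]]'
python3 - <<'E'
from m import *
a=load('side');C0=None
f=grab('side');import pickle
uv=lambda b:b
# discs in side view, same crop: compare against the first side picture
f2=grab('top');W,P=slab(f2);print(P.round(1).tolist())
cv2.imwrite('pics/t3.png',np.vstack([cv2.resize(f2['color'][140:290,365:540],(560,480)),])[...,::-1])
g0=cv2.imread('pics/side0.png',0)[165:225,305:400];g1=cv2.cvtColor(f['color'],cv2.COLOR_RGB2GRAY)[165:225,305:400]
print(cv2.phaseCorrelate(np.float32(g0),np.float32(g1)))
E
```

```text
t: 21.42
tcp_pos: [0.5859, -0.4423, 0.2004]
eef_rot: [[-0.154, 0.988, -0.001], [0.988, 0.154, 0.001], [0.002, -0.001, -1.0]]
wrist_force: [-0.3, 0.4, -1.1]
gripper_width: -0.0
gripper_force: 0.0
[[382.1, 189.5], [456.4, 177.7], [468.2, 252.4], [393.9, 264.2]]
((0.013892335638722386, -0.10840570272370087), 0.6655216382609473)
```

View pics/t3.png

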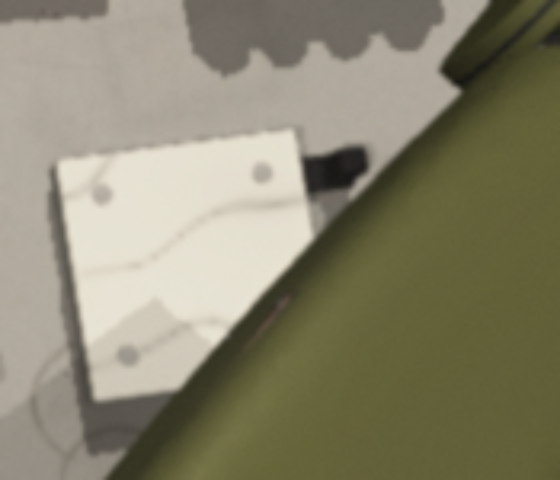

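The wedge is under the loose corner, in line with the disc at (262,173), with its tab outside the slab at (345,168). The slab has shifted by less than about 1 mm. Handing in.

```bash
python3 -c "
from workcell import ctrl
print(ctrl.sign_off())"
```

```text
the job is handed in; nothing more can be done
None
```

I handed the job in at about 21 s: the wedge bears under the loose corner (far right as seen from the robot), the re-press held at 8 N with no give, and the slab is level and moved about 1 mm at most; I pressed two of the four corners, because the second was the one that gave.

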